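Set the hand-wound tube turntable to its pointer, backlash taken up

ROBOT

A 7-joint arm with a two-finger parallel gripper is mounted at the origin on the work surface. World frame = base frame: x ahead of the robot, y to its left, z up, the work surface at z = 0. Lengths are in mm, angles in rad, forces in N, time in s.
With the tool pointing down it reaches from about 425 to 950 mm from the base axis. Payload 4.7 kg.
Tool frame: the origin (TCP) lies between the finger pads; the fingertips stand 22 mm ahead of it and the grasp point (between the pads) lies 3 mm ahead of it; z points along the fingers, y is the line along which they close (so a half turn about z gives the same grasp; the last joint's range is limited). The gripper opens to 87 mm and grips with 3 to 60 N. Pads are 19 mm wide; open, the fingers measure 117 mm over their backs; the gripper's body (75 mm by 190 mm) begins 51 mm behind the grasp point.
Start: joints at [1.179, 0.469, -0.049, 1.532, 0.024, 1.141, -0.082], TCP at [239.599, -631.062, 244.573] pointing down, gripper open.
Joint ranges: [-2.59, 2.59], [-0.33, 1.99], [-1.39, 1.29], [0.1, 2.45], [-1.04, 4.18], [0.21, 1.99], [-2.66, 2.66]. Speed limits (rad/s): [2.57, 2.57, 3.14, 3.14, 3.14, 3.14, 3.14].

INTERFACE

Orientations are given as a unit quaternion [x, y, z, w].
In Python, from cell import r gives the robot as it stands.
- The arm moves only by the shell command python3 -m creep 'ROWS' [FORCE]. ROWS is JSON, a list of rows, each a list of 7 numbers: the turn, a rotation vector about the tool's x, y, z each as a share of 120 degrees, from -1 to 1, then the shift along the tool's x, y, z each as a share of 400 mm, from -1 to 1, then the opening, from 0 (shut) to 1 (fully open). In form: [[ax, ay, az, x, y, z, claw], ...]. A call has 1 to 20 rows; each row is the pose to reach, as a shift and turn from the pose commanded when the call began, along the tool's axes at that moment; what a row does not reach only later rows make up. A row lasts 1/10 s, in which the tool goes at most 50 mm and 8.59 degrees, less where a joint would pass 70% of its speed; a pose out of reach is approached as far as the arm can. A call with a number of a shift or a turn outside -1 to 1 is refused whole. A call with a gripper value outside its range is refused whole. The fingers move at their own pace and stop on an object; FORCE is the grip in N (left out, the last holds). Time passes only in rows, so rows that repeat a pose let the fingers close. It gives the time, the measured TCP pose, the force, the opening and the grip force at its end, in the units of the state.
- r.read_state(): the state, without advancing time (a new reading comes with each control period).
- r.snapshot(name): name is "side" or "top"; returns a dict with "img" (384x512x3 uint8, red, green, blue), "mtx" (3x3 intrinsics, pixels), "view" (4x4, takes a point from world to camera coordinates). Camera axes: x right, y down, z forward; pixel columns grow to the right and rows downward; lengths in mm; the calibration is good to about 2 mm. A picture is of the moment at which its call begins. There is no depth.
- r.job_done(): hands the job in; it is judged then, once.
The state is a dict: "time_s": time; "qpos": joint angles; "joint_vel": joint speeds; "joint_torque": joint torques, N m; "ee_pos": TCP position; "eef_rot": TCP orientation; "wrist_force": force on the tool from outside, world axes, zero at the start; "torque": the same for the moment, N m; "opening": finger opening in mm; "gripper_force": force on a finger pad.
Only numpy, scipy, OpenCV 4.12 (cv2) and the standard library are available. Lean on these libraries where they do the work, as an engineer would, in place of code of your own. Each camera call takes 0.05 s, during which the arm holds its last target. There are 200 camera calls.

TASK

Set the tube turntable with the crank on top of it: first wind it back anticlockwise (seen from above) until its lug is felt to meet the sprung end stop, and pause there a moment with the buffer pressed in gently by some 3 to 5 mm. Then wind it clockwise, always coming up to the mark from that side and never driving the index line past the pointer, until the line stands at the pointer. Let go so that it stays there with the play of the crank still taken up clockwise, and leave everything lying around it alone.

Things in the scene. Friction and masses are not known exactly. Their poses are not given: they have to be found in the camera images.
- station: low off-white housing, 360 x 470 x 55 mm (x, y, z of its own frame), fixed to the table. Origin: on its underside, exactly below the vertical axis of turntable and crank; z up. Two small things lie on its deck near the two short (y) sides.
- turntable: aluminium disc, diameter 280 mm, top 72 mm above the table, with a ring of 10 upright capped tubes (tops at 100 mm). Turns about the vertical axis through the station's origin and stays where it is left; dragging it takes about 0.35 N m (4 N at the crank handle). Origin on the axis at table height; x axis points along the index line.
- line (a point): a point of the index line, a thin black line 3 mm wide engraved radially at the rim of the turntable: on the disc's top, 135 mm from the axis.
- pointer: small steel bracket on the deck, just outside the rim, fixed. Origin on the turntable's axis at table height; its x axis points from the axis to the pointer's tip, so the line is at the pointer when its y in this frame is 0; y positive = still short of it (must come on clockwise), y negative = past it.
- pointer_tip (a point): tip of the pointer, a 4 mm wide steel finger pointing inwards at the axis, 143 mm from the axis and 76 mm above the table.
- stop: end stop on the deck at the rim: curved steel shoe with a clamped block and a sprung rubber-tipped buffer (1.2 N per mm, no preload), which the lug meets when wound back anticlockwise. The block's place varies and is not measured: feel it. More than 10 N (8 mm) on the buffer is too much; 2 N is a proper contact. Origin (shoe) on the axis at table height, axes as the station's.
- handle (a point): middle of the upright black crank handle: round peg, diameter 22 mm, from 114 to 164 mm above the table, 85 mm from the axis; this point is at 139 mm. A steel arm (20 mm wide, top at 114 mm) joins it to the hub (radius 24 mm, top at 124 mm); nothing else near is higher. With the crank in the middle of its play the handle stands exactly opposite the index line.
- crank (a joint): angle of the crank relative to the turntable (rad, clockwise positive): pure play, from -0.10 (bears anticlockwise, drags the turntable back) through 0 (middle) to +0.10 (bears clockwise, drags it on). In between the crank turns almost freely (0.5 N at the handle) and the turntable does not follow.
- vial: small capped vial, diameter 26 mm, 50 mm tall, standing on the station's deck; leave alone
- forceps: steel forceps, 115 mm long, lying on the station's deck; leave alone
- reagent: plastic bottle, diameter 70 mm, 150 mm tall; leave alone
- tip_box: box 120 x 85 x 60 mm; leave alone
- beaker: glass beaker, diameter 70 mm, 80 mm tall; leave alone
- dish: flat dish, diameter 90 mm, 15 mm tall; leave alone
- marker: marker pen, 14 mm thick, lying; leave alone
- lug (a point): middle of a dark steel lug (12 mm wide) that sticks out 25 mm beyond the turntable's rim, 90 degrees anticlockwise from the index line; this point is 152 mm from the axis, 70 mm above the table. It meets the buffer when it stands somewhere between 48 and 67 degrees anticlockwise from the station's y axis; 1 N on the buffer is felt as about 1.8 N more at the handle.

How it is judged (in metres and radians):
On the way:
1. the turntable is wound back until its lug bears on the end stop's buffer with at least 2 N (contact force between stop and turntable above 2 N), for 0.2 s.
At the end, for the whole second after the job is handed in: The index line stands within 4 mm of the pointer (measured along the rim), the crank is still turned clockwise in its play (joint above +0.06 of 0.10 rad), and turntable and crank are at rest (y of line in the frame of pointer between -0.004 and 0.004 m and x of line in the frame of pointer above 0.1 m and value of joint crank above 0.06 rad and angular speed of turntable below 0.05 rad/s and velocity of joint crank between -0.05 and 0.05 rad/s); the robot touches nothing.
It fails at once if the end stop's buffer is pressed with more than 10 N (contact force between stop and turntable above 10 N).
It fails at once if the index line is driven clockwise more than 7 mm past the pointer (y of line in the frame of pointer below -0.007 m and value of joint crank above 0.08 rad).
It fails at once if a bystander is moved by more than 15 mm (distance of any of vial, forceps, reagent, tip_box, beaker, dish, marker from where it was at the start of the episode above 0.015 m).
It also fails if it takes over 70 s, if anything falls off the work surface, if the arm or the gripper's body presses on something with over 40 N, if the wrist force passes 120 N, or if a joint passes its speed limit or range.

## Working session

There is one attempt and no reset: what is moved stays moved. The work goes in short steps, Python scripts to look and compute and a shell command to move; the robot and the scene stay as the last step left them, time stands still between calls to the robot, and variables do not carry over. Pictures are saved under pics/ and viewed, at most 10 in all, crops included, and the job is handed in when it is done.

```bash
ls; mkdir -p pics
python3 - <<'E'
from cell import r
import cv2,json,numpy as np
for n in("side","top"):
    s=r.snapshot(n); cv2.imwrite(f"pics/{n}0.png",cv2.cvtColor(s["img"],cv2.COLOR_RGB2BGR))
    print(n,s["mtx"].tolist(),np.round(s["view"],4).tolist())
print(r.read_state())
E
```

```text
pics
side [[449.9098773417736, 0.0, 254.18733949049786], [0.0, 449.9098773417736, 192.15202732416105], [0.0, 0.0, 1.0]] [[0.9909, -0.1325, 0.0217, -558.7638], [-0.0522, -0.5292, -0.8469, 93.4223], [0.1237, 0.8381, -0.5313, 1494.2728], [0.0, 0.0, 0.0, 1.0]]
top [[481.41943403309955, 0.0, 257.718579506595], [0.0, 481.41943403309955, 190.0264441612489], [0.0, 0.0, 1.0]] [[-0.0385, -0.9993, -0.002, -30.0943], [-0.9737, 0.038, -0.2246, 568.1349], [0.2245, -0.0067, -0.9745, 1793.3392], [0.0, 0.0, 0.0, 1.0]]
{'time_s': 0.1, 'qpos': array([ 1.17911136,  0.46937019, -0.04860627,  1.53356496,  0.02410539,
        1.14098498, -0.08228413]), 'joint_vel': array([-0.00022686, -0.00335325,  0.00024771, -0.00364476, -0.00027428,
       -0.00117691,  0.00011682]), 'joint_torque': array([ 5.09687106e-04, -5.09171212e+01, -8.13634065e-02, -2.36828864e+01,
       -6.15485315e-02,  3.44602985e-02,  6.50175593e-05]), 'ee_pos': array([ 239.3877835 , -630.59745637,  243.60205658]), 'eef_rot': array([ 9.83587927e-01,  1.80427358e-01, -1.86209519e-04, -8.50700047e-04]), 'wrist_force': array([ 0.52721013, -0.68686102, -0.49948407]), 'torque': array([-0.02551178,  0.03010247, -0.03759261]), 'gripper_force': 0.0, 'opening': 87.10952415219542}
```

View pics/side0.png

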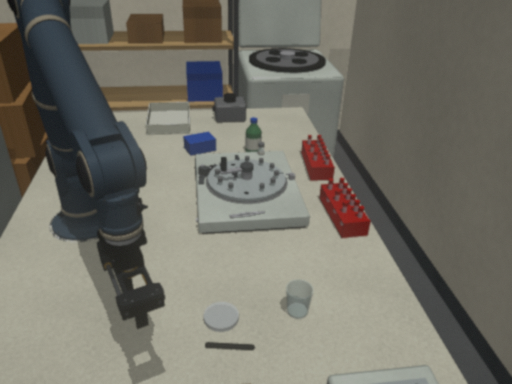

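View pics/top0.png

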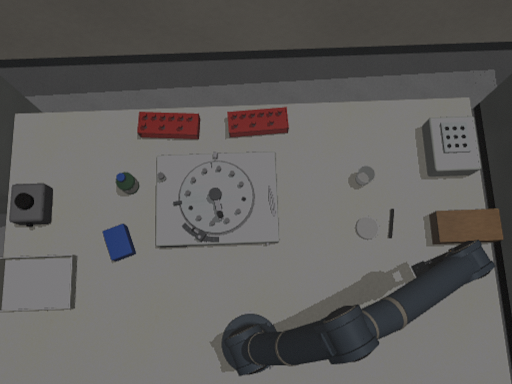

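```bash
cat > h.py <<'E'
from cell import r
import cv2,numpy as np
def ray(s,uv):
    V=np.array(s["view"]);R=V[:3,:3];t=V[:3,3]
    d=R.T@np.linalg.inv(s["mtx"])@np.array([uv[0],uv[1],1.]); return -R.T@t,d
def onz(s,uv,z):
    c,d=ray(s,uv); return c+d*(z-c[2])/d[2]
def pix(s,p):
    V=np.array(s["view"]);q=s["mtx"]@(V[:3,:3]@np.array(p,float)+V[:3,3]); return q[:2]/q[2]
def cross(sa,ua,sb,ub):
    a,d=ray(sa,ua);b,e=ray(sb,ub);k=np.linalg.lstsq(np.c_[d,-e],b-a,rcond=None)[0]
    p,q=a+d*k[0],b+e*k[1]; return (p+q)/2,np.linalg.norm(p-q)
def crop(s,x0,y0,x1,y1,k,name):
    im=cv2.cvtColor(s["img"],cv2.COLOR_RGB2BGR)[y0:y1,x0:x1]
    cv2.imwrite("pics/"+name,cv2.resize(im,None,fx=k,fy=k,interpolation=cv2.INTER_CUBIC))
E
python3 - <<'E'
from h import *
crop(r.snapshot("top"),150,145,285,250,5.5,"topc.png")
crop(r.snapshot("side"),185,135,315,238,6,"sidec.png")
E
```

```text
(no output)
```

View pics/topc.png

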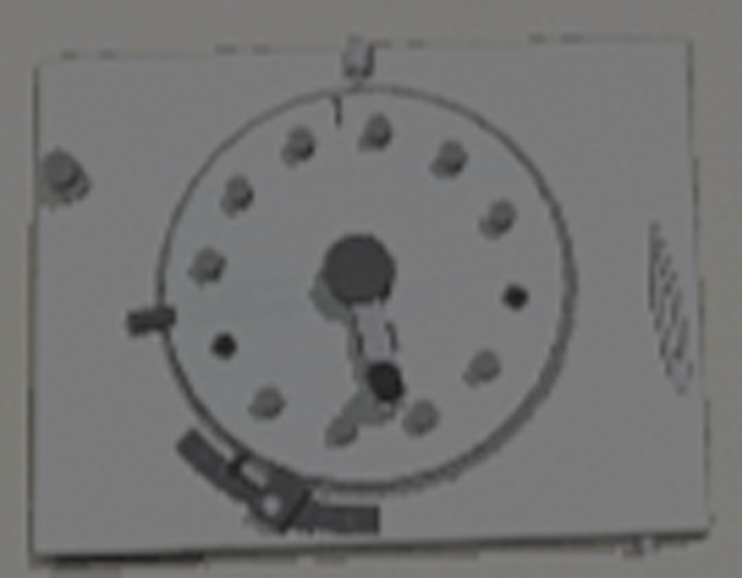

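View pics/sidec.png

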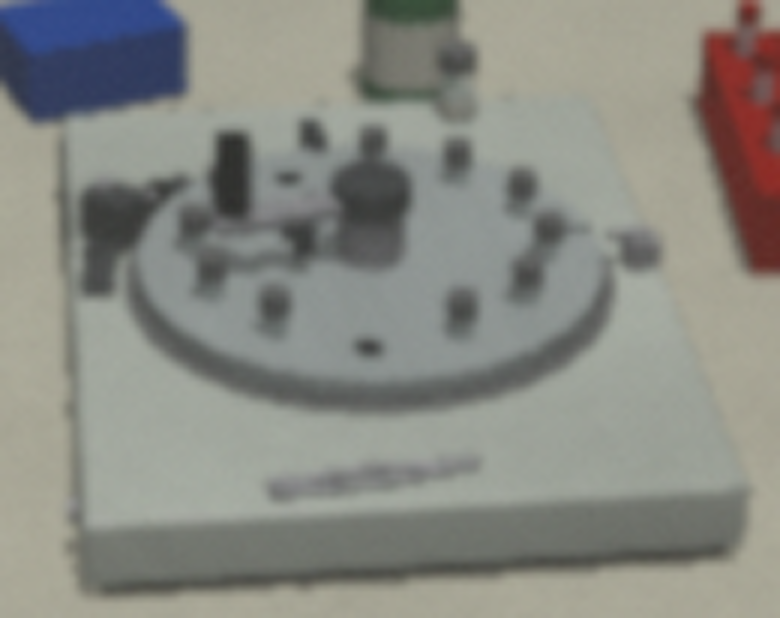

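Run:
```python
from h import *
T=r.snapshot("top");S=r.snapshot("side")
g=cv2.GaussianBlur(cv2.cvtColor(T["img"],cv2.COLOR_RGB2GRAY),(0,0),.6)
def blobs(img,thr,x0,y0,x1,y1,a0=4):
    m=(img[y0:y1,x0:x1]<thr).astype(np.uint8)
    n,l,st,c=cv2.connectedComponentsWithStats(m)
    return [(st[i].tolist(),np.round(c[i]+[x0,y0],2).tolist()) for i in range(1,n) if st[i][4]>=a0]
print("px hub,disc,handle,line",g[194,216],g[180,200],g[214,220],g[165,211])
for t in(35,45,60): print("top",t,blobs(g,t,160,155,262,245))
gs=cv2.cvtColor(S["img"],cv2.COLOR_RGB2GRAY)
for t in(40,60): print("side",t,blobs(gs,t,190,140,305,200))
# handle top: crop estimate
ht=(150+385/5.5,145+380/5.5); hs=(185+232/6,135+140/6)
print(cross(T,ht,S,hs)); print(onz(T,ht,164))
hub=(150+362/5.5,145+268/5.5); hub2=(185+371/6,135+180/6); print("hub",cross(T,hub,S,hub2),onz(T,hub,124))
```

```text
px hub,disc,handle,line 61 122 42 90
top 35 []
top 45 [([30, 52, 2, 2, 4], [190.5, 207.5]), ([58, 57, 5, 6, 19], [219.74, 214.16])]
top 60 [([51, 37, 3, 4, 6], [211.5, 193.5]), ([59, 41, 2, 3, 5], [219.4, 196.8]), ([51, 42, 5, 3, 8], [212.62, 198.38]), ([82, 43, 3, 2, 5], [243.2, 198.6]), ([14, 47, 7, 3, 16], [177.19, 203.19]), ([29, 51, 3, 3, 7], [190.29, 207.14]), ([57, 56, 6, 7, 32], [219.5, 214.0]), ([24, 70, 2, 2, 4], [184.5, 225.5]), ([31, 72, 6, 9, 22], [193.09, 231.09]), ([27, 74, 3, 2, 4], [188.0, 229.25]), ([40, 76, 2, 3, 4], [200.75, 232.25]), ([40, 79, 8, 7, 25], [203.64, 237.56])]
side 40 []
side 60 [([113, 9, 2, 3, 4], [303.5, 150.25]), ([31, 18, 5, 13, 52], [223.25, 164.02])]
(array([463.52960801,  88.19011071, 162.43173208]), np.float64(6.485031656628899))
[459.95089778  87.93696696 164.        ]
hub (array([547.05547549, 104.96933255, 123.33976706]), np.float64(4.103005214769952)) [544.80327497 104.882759   124.        ]
```

```bash
cat >> h.py <<'E'
def polar(s,c,z,rr,th):
    """image sampled at world points on plane z, around c, radii rr, angles th"""
    g=cv2.cvtColor(s["img"],cv2.COLOR_RGB2GRAY).astype(np.float32)
    P=np.stack([c[0]+rr[None,:]*np.cos(th)[:,None],c[1]+rr[None,:]*np.sin(th)[:,None],np.full((len(th),len(rr)),z)],-1).reshape(-1,3)
    u=np.array([pix(s,p) for p in P],np.float32).reshape(len(th),len(rr),2)
    return cv2.remap(g,u[...,0].copy(),u[...,1].copy(),cv2.INTER_CUBIC)
def mean(n,k=4):
    ss=[r.snapshot(n) for _ in range(k)]; s=dict(ss[0]); s["img"]=np.mean([q["img"] for q in ss],0).astype(np.uint8); return s
E
python3 - <<'E'
from h import *
T=mean("top")
def circ(c,z,R,w,sign):
    th=np.radians(np.arange(0,360,4)); rr=np.arange(R-w,R+w,.5)
    for it in range(4):
        d=np.gradient(cv2.GaussianBlur(polar(T,c,z,rr,th),(5,1),0),axis=1)*sign
        k=d.argmax(1); ok=(d.max(1)>np.median(d.max(1))*.4)
        x=c[0]+rr[k]*np.cos(th);y=c[1]+rr[k]*np.sin(th)
        for j in range(4):
            s=np.linalg.lstsq(np.c_[2*x,2*y,np.ones(len(x))][ok],(x*x+y*y)[ok],rcond=None)[0]
            e=abs(np.hypot(x-s[0],y-s[1])-np.sqrt(s[2]+s[0]**2+s[1]**2)); ok=e<max(2,np.median(e)*2)
        c=s[:2]
    return c,np.sqrt(s[2]+c@c),ok.sum()
c0=np.array([544,106.])
print("rim dark",circ(c0,72,140,10,-1)); print("hub",circ(c0,124,24,10,1))
c=circ(c0,72,140,10,-1)[0]
th=np.radians(np.arange(-40,60,1.))
for z,r0,r1 in((72,128,137),(76,143,155)):
    p=polar(T,c,z,np.arange(r0,r1,1.),th).mean(1); print(z,[(int(round(np.degrees(a))),int(v)) for a,v in zip(th,p)])
th=np.radians(np.arange(60,190,2.)); p=polar(T,c,77,np.arange(147,163,1.),th).mean(1); print([(int(round(np.degrees(a))),int(v)) for a,v in zip(th,p)])
h=onz(T,(219.6,213.8),164); print("handle",h,np.degrees(np.arctan2(h[1]-c[1],h[0]-c[0])),np.hypot(*(h[:2]-c)))
E
```

```text
rim dark (array([546.80643639, 109.37420338]), np.float64(138.4277733871434), np.int64(86))
hub (array([545.34782611, 108.99027594]), np.float64(24.619150284359915), np.int64(78))
72 [(-40, 122), (-39, 122), (-38, 121), (-37, 122), (-36, 122), (-35, 121), (-34, 122), (-33, 121), (-32, 121), (-31, 121), (-30, 122), (-29, 122), (-28, 121), (-27, 121), (-26, 122), (-25, 122), (-24, 121), (-23, 121), (-22, 122), (-21, 123), (-20, 122), (-19, 121), (-18, 121), (-17, 120), (-16, 121), (-15, 122), (-14, 122), (-13, 121), (-12, 121), (-11, 120), (-10, 120), (-9, 121), (-8, 121), (-7, 121), (-6, 122), (-5, 122), (-4, 121), (-3, 121), (-2, 121), (-1, 121), (0, 120), (1, 120), (2, 121), (3, 122), (4, 121), (5, 120), (6, 98), (7, 76), (8, 86), (9, 111), (10, 122), (11, 124), (12, 122), (13, 121), (14, 120), (15, 121), (16, 122), (17, 121), (18, 121), (19, 121), (20, 122), (21, 122), (22, 122), (23, 121), (24, 121), (25, 122), (26, 122), (27, 121), (28, 121), (29, 122), (30, 121), (31, 121), (32, 122), (33, 122), (34, 121), (35, 122), (36, 121), (37, 121), (38, 121), (39, 121), (40, 121), (41, 12
[... 1437 characters left out ...]
122), (82, 121), (84, 122), (86, 122), (88, 122), (90, 122), (92, 123), (94, 112), (96, 63), (98, 54), (100, 51), (102, 108), (104, 124), (106, 121), (108, 122), (110, 121), (112, 121), (114, 121), (116, 121), (118, 121), (120, 121), (122, 120), (124, 120), (126, 120), (128, 118), (130, 85), (132, 80), (134, 79), (136, 83), (138, 83), (140, 83), (142, 76), (144, 38), (146, 65), (148, 82), (150, 83), (152, 83), (154, 61), (156, 66), (158, 63), (160, 59), (162, 58), (164, 49), (166, 79), (168, 82), (170, 85), (172, 86), (174, 84), (176, 87), (178, 83), (180, 86), (182, 85), (184, 113), (186, 114), (188, 114)]
handle [461.07150643  89.35656788 164.        ] -166.85785379574614 88.04080842094818
```

```bash
python3 -m creep '[[0,0,0,0.86,-0.56,0,1],[0,0,0,0.86,-0.56,0,1],[0,0,0,0.86,-0.56,0,1],[0,0,0,0.86,-0.56,0,1],[0,0,0,0.86,-0.56,0,1],[0,0,0,0.86,-0.56,0,1],[0,0,0,0.86,-0.56,0,1],[0,0,0,0.86,-0.56,0,1],[0,0,0,0.86,-0.56,0,1],[0,0,0,0.86,-0.56,0,1],[0,0,0,0.86,-0.56,0,1],[0,0,0,0.86,-0.56,0,1],[0,0,0,0.86,-0.56,0,1]]'
cat >> h.py <<'E'
from scipy.spatial.transform import Rotation as Ro
AX=np.array([546.,109.])
def go(p,yaw):
    "shares to reach TCP p with tool x at world yaw (deg), tool down"
    s=r.read_state();R=Ro.from_quat(s["eef_rot"]);t=Ro.from_euler("ZX",[yaw,180],degrees=True)
    return np.round(np.r_[(R.inv()*t).as_rotvec(degrees=True)/120,R.inv().apply(np.array(p)-s["ee_pos"])/400],4).tolist()
def st():
    s=r.read_state();p=s["ee_pos"];d=p[:2]-AX;ph=np.arctan2(d[1],d[0]);t=np.array([-np.sin(ph),np.cos(ph)]);f=s["wrist_force"]
    print("t",round(s["time_s"],1),"pos",p.round(1),"phi",np.degrees(ph).round(2),"rad",np.hypot(*d).round(1),"F",f.round(1),"Ft",(f[:2]@t).round(2),"Fr",(f[:2]@d/np.hypot(*d)).round(2),"yaw",Ro.from_quat(s["eef_rot"]).as_euler("ZYX",degrees=True).round(1),"open",round(s["opening"],1),"grip",round(s["gripper_force"],1),"q7",s["qpos"][6].round(2))
E
python3 -c "
from h import *
st();print(go([462.5,90,215],13),go([462.5,90,150],13))"
```

```text
time_s: 1.8
ee_pos: [480.5, -301.5, 244.5]
eef_rot: [0.984, 0.179, -0.0, 0.0]
wrist_force: [-0.5, 0.7, -0.6]
opening: 86.7
gripper_force: 0.0
t 1.8 pos [ 480.5 -301.5  244.5] phi -99.07 rad 415.7 F [-0.5  0.7 -0.6] Ft -0.61 Fr -0.56 yaw [ 20.6   0.  180. ] open 86.7 grip 0.0 q7 -0.79
[0.0002, 0.0003, 0.0632, 0.302, -0.9322, 0.0732] [0.0002, 0.0003, 0.0632, 0.3021, -0.9322, 0.2357]
```

```bash
python3 -m creep '[[0,0,0.063,0.302,-0.932,0.073,0.7],[0,0,0.063,0.302,-0.932,0.073,0.7],[0,0,0.063,0.302,-0.932,0.073,0.7],[0,0,0.063,0.302,-0.932,0.073,0.7],[0,0,0.063,0.302,-0.932,0.073,0.7],[0,0,0.063,0.302,-0.932,0.073,0.7],[0,0,0.063,0.302,-0.932,0.073,0.7],[0,0,0.063,0.302,-0.932,0.073,0.7],[0,0,0.063,0.302,-0.932,0.073,0.7],[0,0,0.063,0.302,-0.932,0.073,0.7],[0,0,0.063,0.302,-0.932,0.073,0.7],[0,0,0.063,0.302,-0.932,0.073,0.7],[0,0,0.063,0.302,-0.932,0.073,0.7]]'; 
python3 -c "
from h import *
st();print(go([462.5,90,150],13))
crop(r.snapshot('side'),185,120,315,215,6,'side2.png')"
```

```text
time_s: 3.1
ee_pos: [462.6, 90.4, 215.4]
eef_rot: [0.994, 0.114, 0.0, 0.0]
wrist_force: [-0.4, 0.5, 0.6]
opening: 60.7
gripper_force: 0.0
t 3.1 pos [462.6  90.4 215.4] phi -167.42 rad 85.5 F [-0.4  0.5  0.6] Ft -0.6 Fr 0.31 yaw [ 13.1  -0.  180. ] open 60.7 grip 0.0 q7 -1.73
[0.0002, -0.0, 0.0005, -0.0004, 0.0008, 0.1634]
```

View pics/side2.png

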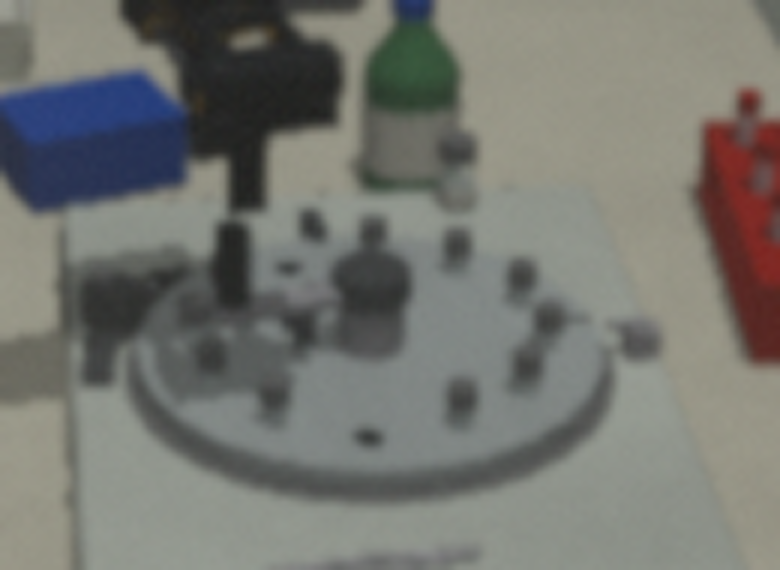

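The gripper stands above the handle: the front finger is at crop (250,170) and the handle top at (233,225). That offset is what the tool's yaw should give. I'll descend and close.

```bash
python3 -m creep '[[0,0,0,0,0,0.06,0.7],[0,0,0,0,0,0.12,0.7],[0,0,0,0,0,0.163,0.7],[0,0,0,0,0,0.163,0.7],[0,0,0,0,0,0.163,0.2],[0,0,0,0,0,0.163,0.2],[0,0,0,0,0,0.163,0.2],[0,0,0,0,0,0.163,0.2],[0,0,0,0,0,0.163,0.2],[0,0,0,0,0,0.163,0.2],[0,0,0,0,0,0.163,0.2]]' 15; python3 -c "
from h import *
st()"
```

```text
time_s: 4.25
ee_pos: [462.4, 91.9, 150.4]
eef_rot: [0.993, 0.115, 0.0, 0.0]
wrist_force: [-0.7, -0.3, 1.5]
opening: 21.8
gripper_force: 15.0
t 4.2 pos [462.4  91.9 150.4] phi -168.42 rad 85.3 F [-0.7 -0.3  1.5] Ft 0.19 Fr 0.8 yaw [ 13.2  -0.  180. ] open 21.8 grip 15.0 q7 -1.79
```

```bash
cat >> h.py <<'E'
def wind(p0,yaw0,angs):
    "rows for turning by angs (deg, ccw +) about the axis from commanded p0,yaw0"
    d=np.array(p0)-AX;a=np.radians(yaw0);x=np.array([np.cos(a),np.sin(a)]);y=np.array([np.sin(a),-np.cos(a)])
    for t in angs:
        c,s=np.cos(np.radians(t)),np.sin(np.radians(t));D=np.array([c*d[0]-s*d[1],s*d[0]+c*d[1]])-d
        print([0,0,round(-t/120,4),round(D@x/400,4),round(D@y/400,4),0],"->",(np.array(p0)+D).round(2),yaw0+t)
E
python3 -c "
from h import *
wind([462.5,90],13.1,range(3,31,3))"
```

```text
[0, 0, -0.025, np.float64(0.0002), np.float64(0.0112), 0] -> [463.61  85.66] 16.1
[0, 0, -0.05, np.float64(0.0011), np.float64(0.0224), 0] -> [464.94  81.38] 19.1
[0, 0, -0.075, np.float64(0.0025), np.float64(0.0335), 0] -> [466.5   77.17] 22.1
[0, 0, -0.1, np.float64(0.0045), np.float64(0.0445), 0] -> [468.27  73.05] 25.1
[0, 0, -0.125, np.float64(0.007), np.float64(0.0554), 0] -> [470.26  69.04] 28.1
[0, 0, -0.15, np.float64(0.0102), np.float64(0.0662), 0] -> [472.46  65.13] 31.1
[0, 0, -0.175, np.float64(0.0138), np.float64(0.0768), 0] -> [474.86  61.34] 34.1
[0, 0, -0.2, np.float64(0.0181), np.float64(0.0872), 0] -> [477.45  57.68] 37.1
[0, 0, -0.225, np.float64(0.0229), np.float64(0.0973), 0] -> [480.23  54.16] 40.1
[0, 0, -0.25, np.float64(0.0282), np.float64(0.1072), 0] -> [483.19  50.8 ] 43.1
```

```bash
python3 -m creep '[[0,0,-0.025,0,0.011,0,0.2],[0,0,-0.05,0.001,0.022,0,0.2],[0,0,-0.075,0.0025,0.0335,0,0.2],[0,0,-0.1,0.0045,0.0445,0,0.2],[0,0,-0.125,0.007,0.055,0,0.2],[0,0,-0.15,0.010,0.066,0,0.2],[0,0,-0.175,0.014,0.077,0,0.2],[0,0,-0.2,0.018,0.087,0,0.2],[0,0,-0.225,0.023,0.097,0,0.2],[0,0,-0.25,0.028,0.107,0,0.2],[0,0,-0.25,0.028,0.107,0,0.2],[0,0,-0.25,0.028,0.107,0,0.2]]'; python3 -c "
from h import *
st()
T=mean('top');th=np.radians(np.arange(90,170,2.)); p=polar(T,AX,77,np.arange(147,163,1.),th).mean(1); print([(int(round(np.degrees(a))),int(v)) for a,v in zip(th,p)])
p=[478.2+5,50.8]
wind(p,43.1,[1,2,3,4,5,6,7,8,9,10,12,14,16])"
```

```text
time_s: 5.45
ee_pos: [483.2, 52.2, 150.3]
eef_rot: [0.93, 0.368, -0.0, 0.0]
wrist_force: [-1.1, -1.7, 3.8]
opening: 21.5
gripper_force: 15.0
t 5.5 pos [483.2  52.2 150.3] phi -137.9 rad 84.7 F [-1.1 -1.7  3.8] Ft 0.56 Fr 1.96 yaw [ 43.1   0.  180. ] open 21.5 grip 15.0 q7 -1.22
[(90, 126), (92, 126), (94, 126), (96, 126), (98, 125), (100, 125), (102, 126), (104, 126), (106, 125), (108, 126), (110, 125), (112, 125), (114, 125), (116, 126), (118, 125), (120, 125), (122, 126), (124, 87), (126, 59), (128, 50), (130, 64), (132, 84), (134, 82), (136, 80), (138, 69), (140, 69), (142, 56), (144, 36), (146, 59), (148, 66), (150, 66), (152, 64), (154, 49), (156, 53), (158, 50), (160, 47), (162, 45), (164, 42), (166, 62), (168, 68)]
[0, 0, -0.0083, np.float64(0.0), np.float64(0.0037), 0] -> [484.23  49.71] 44.1
[0, 0, -0.0167, np.float64(0.0001), np.float64(0.0075), 0] -> [485.27  48.64] 45.1
[0, 0, -0.025, np.float64(0.0002), np.float64(0.0112), 0] -> [486.33  47.59] 46.1
[0, 0, -0.0333, np.float64(0.0004), np.float64(0.0149), 0] -> [487.41  46.56] 47.1
[0, 0, -0.0417, np.float64(0.0007), np.float64(0.0187), 0] -> [488.51  45.55] 48.1
[0, 0, -0.05, np.float64(0.0011), np.float64(0.0224), 0] -> [489.63  44.55] 49.1
[0, 0, -0.0583, np.float64(0.0015), np.float64(0.0261), 0] -> [490.76  43.58] 50.1
[0, 0, -0.0667, np.float64(0.0019), np.float64(0.0298), 0] -> [491.91  42.63] 51.1
[0, 0, -0.075, np.float64(0.0025), np.float64(0.0335), 0] -> [493.08  41.69] 52.1
[0, 0, -0.0833, np.float64(0.0031), np.float64(0.0372), 0] -> [494.26  40.78] 53.1
[0, 0, -0.1, np.float64(0.0045), np.float64(0.0445), 0] -> [496.67  39.01] 55.1
[0, 0, -0.1167, np.float64(0.0061), np.float64(0.0518), 0] -> [499.15  37.34] 57.1
[0, 0, -0.1333, np.float64(0.008), np.float64(0.059), 0] -> [501.67  35.74] 59.1
```

```bash
python3 -m creep '[[0,0,-0.0083,0,0.0037,0,0.2],[0,0,-0.0167,0,0.0075,0,0.2],[0,0,-0.025,0,0.0112,0,0.2],[0,0,-0.0333,0.0004,0.0149,0,0.2],[0,0,-0.0417,0.0007,0.0187,0,0.2],[0,0,-0.05,0.0011,0.0224,0,0.2],[0,0,-0.0583,0.0015,0.0261,0,0.2]]'; python3 -c "
from h import *
st();wind([490.8,43.6],50.1,np.arange(1,5.1,.5))"
```

```text
time_s: 6.35
ee_pos: [489.7, 46.0, 150.3]
eef_rot: [0.905, 0.425, -0.001, -0.0]
wrist_force: [-3.8, -1.2, 7.7]
opening: 21.6
gripper_force: 15.0
t 6.3 pos [489.7  46.  150.3] phi -131.78 rad 84.5 F [-3.8 -1.2  7.7] Ft -2.01 Fr 3.39 yaw [ 5.030e+01  1.000e-01 -1.799e+02] open 21.6 grip 15.0 q7 -1.09
[0, 0, np.float64(-0.0083), np.float64(0.0), np.float64(0.0037), 0] -> [491.95  42.65] 51.1
[0, 0, np.float64(-0.0125), np.float64(0.0), np.float64(0.0056), 0] -> [492.53  42.18] 51.6
[0, 0, np.float64(-0.0167), np.float64(0.0001), np.float64(0.0075), 0] -> [493.12  41.71] 52.1
[0, 0, np.float64(-0.0208), np.float64(0.0002), np.float64(0.0093), 0] -> [493.71  41.25] 52.6
[0, 0, np.float64(-0.025), np.float64(0.0002), np.float64(0.0112), 0] -> [494.3  40.8] 53.1
[0, 0, np.float64(-0.0292), np.float64(0.0003), np.float64(0.0131), 0] -> [494.9   40.35] 53.6
[0, 0, np.float64(-0.0333), np.float64(0.0005), np.float64(0.0149), 0] -> [495.5   39.91] 54.1
[0, 0, np.float64(-0.0375), np.float64(0.0006), np.float64(0.0168), 0] -> [496.1   39.47] 54.6
[0, 0, np.float64(-0.0417), np.float64(0.0007), np.float64(0.0187), 0] -> [496.71  39.04] 55.1
```

```bash
python3 -m creep '[[0,0,-0.0083,0,0.0037,0,0.2],[0,0,-0.0125,0,0.0056,0,0.2],[0,0,-0.0167,0,0.0075,0,0.2]]';python3 -c "from h import *;st()"; python3 -m creep '[[0,0,-0.0083,0,0.0037,0,0.2],[0,0,-0.0125,0,0.0056,0,0.2],[0,0,-0.0167,0,0.0075,0,0.2]]';python3 -c "from h import *;st()"
```

```text
time_s: 6.65
ee_pos: [492.0, 44.0, 150.3]
eef_rot: [0.898, 0.44, -0.001, -0.0]
wrist_force: [-3.7, -0.8, 6.8]
opening: 21.3
gripper_force: 15.0
t 6.7 pos [492.   44.  150.3] phi -129.7 rad 84.5 F [-3.7 -0.8  6.8] Ft -2.32 Fr 3.02 yaw [ 5.230e+01  1.000e-01 -1.799e+02] open 21.3 grip 15.0 q7 -1.06
time_s: 6.95
ee_pos: [494.3, 42.2, 150.3]
eef_rot: [0.89, 0.456, -0.001, -0.0]
wrist_force: [-4.0, 0.4, 7.9]
opening: 21.4
gripper_force: 15.0
t 7.0 pos [494.3  42.2 150.3] phi -127.73 rad 84.5 F [-4.   0.4  7.9] Ft -3.4 Fr 2.12 yaw [ 5.430e+01  1.000e-01 -1.799e+02] open 21.4 grip 15.0 q7 -1.02
```

```bash
python3 -m creep '[[0,0,-0.0042,0,0.0019,0,0.2],[0,0,-0.0083,0,0.0037,0,0.2]]' >/dev/null;python3 -c "from h import *;st()"; python3 -m creep '[[0,0,-0.0042,0,0.0019,0,0.2],[0,0,-0.0083,0,0.0037,0,0.2],[0,0,-0.0083,0,0.0037,0,0.2]]'>/dev/null;python3 -c "from h import *;st()"
```

```text
t 7.2 pos [495.5  41.3 150.3] phi -126.71 rad 84.5 F [-4.  -1.6  7. ] Ft -2.28 Fr 3.7 yaw [ 5.530e+01  1.000e-01 -1.799e+02] open 21.3 grip 15.0 q7 -1.0
t 7.5 pos [496.9  40.2 150.3] phi -125.55 rad 84.5 F [-2.8 -2.4  7.2] Ft -0.84 Fr 3.6 yaw [ 5.620e+01  1.000e-01 -1.799e+02] open 21.4 grip 15.0 q7 -0.99
```

```bash
python3 -m creep '[[0,0,-0.0042,0,0.0019,0,0.2],[0,0,-0.0083,0,0.0037,0,0.2],[0,0,-0.0083,0,0.0037,0,0.2]]'>/dev/null;python3 -c "
from h import *
st()
T=mean('top');th=np.radians(np.arange(120,170,2.)); p=polar(T,AX,77,np.arange(147,163,1.),th).mean(1); print([(int(round(np.degrees(a))),int(v)) for a,v in zip(th,p)])"
```

```text
t 7.8 pos [498.1  39.4 150.3] phi -124.54 rad 84.5 F [-4. -2.  8.] Ft -2.16 Fr 3.95 yaw [ 5.720e+01  1.000e-01 -1.799e+02] open 21.3 grip 15.0 q7 -0.97
[(120, 126), (122, 125), (124, 124), (126, 126), (128, 120), (130, 83), (132, 82), (134, 83), (136, 73), (138, 59), (140, 57), (142, 41), (144, 39), (146, 73), (148, 80), (150, 70), (152, 65), (154, 55), (156, 59), (158, 51), (160, 48), (162, 45), (164, 42), (166, 63), (168, 68)]
```

```bash
python3 -m creep '[[0,0,-0.0042,0,0.0019,0,0.2],[0,0,-0.0083,0,0.0037,0,0.2],[0,0,-0.0083,0,0.0037,0,0.2]]'>/dev/null;python3 -c "from h import *;st()"
```

```text
t 8.2 pos [499.3  38.5 150.3] phi -123.52 rad 84.5 F [-3.5 -2.2  6.7] Ft -1.69 Fr 3.77 yaw [ 5.820e+01  1.000e-01 -1.799e+02] open 22.0 grip 15.0 q7 -0.95
```

```bash
python3 -m creep '[[0,0,-0.0042,0,0.0019,0,0.2],[0,0,-0.0042,0,0.0019,0,0.2],[0,0,-0.0042,0,0.0019,0,0.2]]'>/dev/null;python3 -c "from h import *;st()"
```

```text
t 8.6 pos [499.9  38.2 150.3] phi -123.07 rad 84.5 F [-3.4 -1.9  8.4] Ft -1.84 Fr 3.44 yaw [ 5.870e+01  1.000e-01 -1.799e+02] open 21.3 grip 15.0 q7 -0.94
```

```bash
python3 -m creep '[[0,0,-0.0042,0,0.0019,0,0.2],[0,0,-0.0042,0,0.0019,0,0.2],[0,0,-0.0042,0,0.0019,0,0.2]]'>/dev/null;python3 -c "from h import *;st()"
```

```text
t 8.8 pos [500.3  38.  150.3] phi -122.79 rad 84.5 F [-4.7 -1.4  7.4] Ft -3.18 Fr 3.72 yaw [ 5.920e+01  1.000e-01 -1.799e+02] open 21.5 grip 15.0 q7 -0.93
```

```bash
python3 -m creep '[[0,0,-0.0042,0,0.0019,0,0.2],[0,0,-0.0042,0,0.0019,0,0.2],[0,0,-0.0042,0,0.0019,0,0.2]]'>/dev/null;python3 -c "from h import *;st()"
```

```text
t 9.2 pos [500.5  37.9 150.2] phi -122.61 rad 84.4 F [-4.8 -2.1  8.4] Ft -2.93 Fr 4.34 yaw [ 5.980e+01  1.000e-01 -1.798e+02] open 21.4 grip 15.0 q7 -0.93
```

```bash
python3 -m creep '[[0,0,-0.0042,0,0.0019,0,0.2],[0,0,-0.0042,0,0.0019,0,0.2],[0,0,-0.0042,0,0.0019,0,0.2]]'>/dev/null;python3 -c "from h import *;st()"
```

```text
t 9.4 pos [500.9  37.8 150.2] phi -122.38 rad 84.3 F [-6.  -1.7  8.5] Ft -4.18 Fr 4.63 yaw [ 6.030e+01  1.000e-01 -1.798e+02] open 21.6 grip 15.0 q7 -0.92
```

```bash
python3 -m creep '[[0,0,-0.0042,0,0.0019,0,0.2],[0,0,-0.0083,0,0.0037,0,0.2],[0,0,-0.0083,0,0.0037,0,0.2]]'>/dev/null;python3 -c "from h import *;st()"
```

```text
t 9.8 pos [501.4  37.6 150.2] phi -121.97 rad 84.2 F [-7.7  0.6 10.7] Ft -6.86 Fr 3.52 yaw [ 6.130e+01  1.000e-01 -1.797e+02] open 21.6 grip 15.0 q7 -0.9
```

```bash
python3 -m creep '[[0,0,-0.0042,0,0.0019,0,0.2],[0,0,-0.0042,0,0.0019,0,0.2],[0,0,-0.0042,0,0.0019,0,0.2]]'>/dev/null;python3 -c "from h import *;st()"
```

```text
t 10.1 pos [501.7  37.5 150.2] phi -121.77 rad 84.1 F [-8.9  1.4 10.9] Ft -8.33 Fr 3.52 yaw [ 6.180e+01  1.000e-01 -1.797e+02] open 21.3 grip 15.0 q7 -0.89
```

```bash
python3 -m creep '[[0,0,-0.004,0,0.0018,0,0.2],[0,0,-0.004,0,0.0018,0,0.2],[0,0,-0.004,0,0.0018,0,0.2],[0,0,-0.004,0,0.0018,0,0.2],[0,0,-0.004,0,0.0018,0,0.2],[0,0,-0.004,0,0.0018,0,0.2]]'>/dev/null;python3 -c "from h import *;st()"
```

```text
t 10.7 pos [502.   37.4 150.1] phi -121.59 rad 84.0 F [-10.6   1.5  11.6] Ft -9.79 Fr 4.24 yaw [  62.3    0.2 -179.6] open 21.3 grip 15.0 q7 -0.88
```

```bash
python3 -c "
from h import *
wind([505.7,33.9],62.1,range(-3,-50,-3))"
```

```text
[0, 0, 0.025, np.float64(0.0004), np.float64(-0.0111), 0] -> [501.82  36.11] 59.1
[0, 0, 0.05, np.float64(0.0013), np.float64(-0.0223), 0] -> [498.07  38.52] 56.1
[0, 0, 0.075, np.float64(0.0028), np.float64(-0.0333), 0] -> [494.45  41.13] 53.1
[0, 0, 0.1, np.float64(0.0049), np.float64(-0.0443), 0] -> [490.97  43.92] 50.1
[0, 0, 0.125, np.float64(0.0076), np.float64(-0.0551), 0] -> [487.64  46.89] 47.1
[0, 0, 0.15, np.float64(0.0108), np.float64(-0.0658), 0] -> [484.47  50.03] 44.1
[0, 0, 0.175, np.float64(0.0146), np.float64(-0.0763), 0] -> [481.46  53.33] 41.1
[0, 0, 0.2, np.float64(0.0189), np.float64(-0.0866), 0] -> [478.64  56.78] 38.1
[0, 0, 0.225, np.float64(0.0238), np.float64(-0.0966), 0] -> [476.    60.38] 35.1
[0, 0, 0.25, np.float64(0.0291), np.float64(-0.1064), 0] -> [473.55  64.11] 32.1
[0, 0, 0.275, np.float64(0.035), np.float64(-0.1159), 0] -> [471.3   67.96] 29.1
[0, 0, 0.3, np.float64(0.0414), np.float64(-0.125), 0] -> [469.25  71.93] 26.1
[0, 0, 0.325, np.float64(0.0482), np.float64(-0.1338), 0] -> [467.42  76.  ] 23.1
[0, 0, 0.35, np.float64(0.0555), np.float64(-0.1423), 0] -> [465.8   80.16] 20.1
[0, 0, 0.375, np.float64(0.0632), np.float64(-0.1503), 0] -> [464.4   84.39] 17.1
[0, 0, 0.4, np.float64(0.0714), np.float64(-0.158), 0] -> [463.22  88.7 ] 14.100000000000001
```

```bash
python3 -m creep '[[0,0,0.0125,0.0001,-0.0056,0,0.2],[0,0,0.025,0.0004,-0.0111,0,0.2],[0,0,0.05,0.0013,-0.0223,0,0.2],[0,0,0.075,0.0028,-0.0333,0,0.2],[0,0,0.1,0.0049,-0.0443,0,0.2],[0,0,0.125,0.0076,-0.055,0,0.2],[0,0,0.15,0.0108,-0.066,0,0.2],[0,0,0.175,0.0146,-0.0763,0,0.2],[0,0,0.2,0.0189,-0.0866,0,0.2],[0,0,0.225,0.0238,-0.0966,0,0.2],[0,0,0.25,0.029,-0.1064,0,0.2],[0,0,0.275,0.035,-0.116,0,0.2],[0,0,0.3,0.0414,-0.125,0,0.2],[0,0,0.325,0.048,-0.134,0,0.2],[0,0,0.35,0.0555,-0.142,0,0.2],[0,0,0.375,0.063,-0.150,0,0.2],[0,0,0.4,0.0714,-0.158,0,0.2],[0,0,0.4,0.0714,-0.158,0,0.2],[0,0,0.4,0.0714,-0.158,0,0.2]]'>/dev/null
cat >> h.py <<'E'
def prof(T,z,r0,r1,a0,a1,step=.25):
    th=np.arange(a0,a1,step); p=polar(T,AX,z,np.arange(r0,r1,1.),np.radians(th)).mean(1); b=np.median(p); w=np.clip(b-p-6,0,None)
    return th,p,(th@w/w.sum() if w.sum() else None)
E
python3 -c "
from h import *
st();T=mean('top')
print('line',prof(T,72,128,137,5,50)[2],'lug',prof(T,77,147,163,80,122)[2])
for R in((143,146),(146,149),(149,152),(152,156),(156,162)): print('ptr',R,prof(T,76,*R,-12,13)[2])
crop(T,190,145,240,182,14,'ptr.png')
wind([463.2,88.7],14.1,[-2,-4,-6,-8,-10,-12,-14,-16,-18,-20])"
```

```text
t 12.6 pos [463.5  91.5 150.2] phi -168.0 rad 84.3 F [ 3.4  2.9 -1.7] Ft -2.11 Fr -3.92 yaw [ 1.440e+01 -1.000e-01 -1.799e+02] open 21.7 grip 15.0 q7 -1.76
line 18.44091689483599 lug 108.74832511299618
ptr (143, 146) 0.8854734626169255
ptr (146, 149) 0.428950227250851
ptr (149, 152) 0.315648005688801
ptr (152, 156) 0.3211813626637329
ptr (156, 162) 0.020231265768653965
[0, 0, 0.0167, np.float64(0.0002), np.float64(-0.0074), 0] -> [462.54  91.6 ] 12.1
[0, 0, 0.0333, np.float64(0.0006), np.float64(-0.0149), 0] -> [461.99  94.53] 10.1
[0, 0, 0.05, np.float64(0.0013), np.float64(-0.0223), 0] -> [461.53  97.47] 8.1
[0, 0, 0.0667, np.float64(0.0022), np.float64(-0.0296), 0] -> [461.18 100.42] 6.1
[0, 0, 0.0833, np.float64(0.0034), np.float64(-0.037), 0] -> [460.93 103.39] 4.1
[0, 0, 0.1, np.float64(0.0049), np.float64(-0.0443), 0] -> [460.79 106.36] 2.0999999999999996
[0, 0, 0.1167, np.float64(0.0066), np.float64(-0.0515), 0] -> [460.75 109.33] 0.09999999999999964
[0, 0, 0.1333, np.float64(0.0086), np.float64(-0.0587), 0] -> [460.81 112.31] -1.9000000000000004
[0, 0, 0.15, np.float64(0.0108), np.float64(-0.0658), 0] -> [460.98 115.28] -3.9000000000000004
[0, 0, 0.1667, np.float64(0.0133), np.float64(-0.0728), 0] -> [461.25 118.24] -5.9
```

View pics/ptr.png

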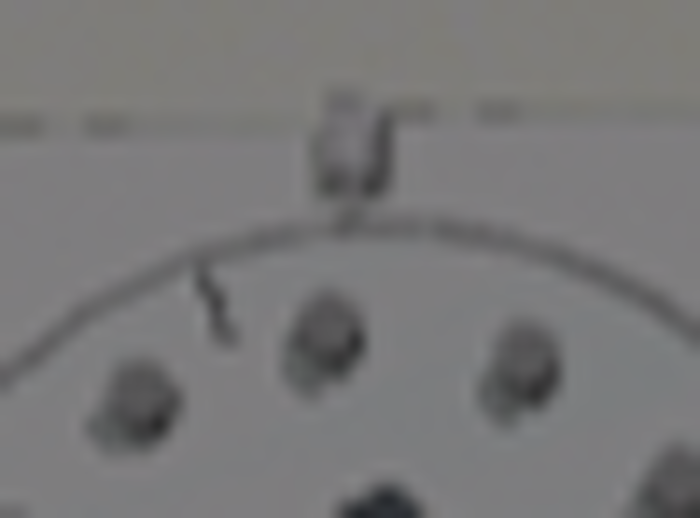

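The line is at crop (212,300), outer end (203,268). The pointer's finger is at (347,215), with the bracket above it at 318–388, shadow included. So about 18° remain.

```bash
python3 -c "
from h import *
T=mean('top')
for u,v,z in((347,215,76),(347,200,76),(347,140,76),(347,95,76),(203,270,72),(208,288,72)):
    p=onz(T,(190+(u+.5)/14-.5,145+(v+.5)/14-.5),z)[:2]-AX; print(u,v,np.hypot(*p).round(1),np.degrees(np.arctan2(p[1],p[0])).round(2))
g=cv2.cvtColor(T['img'],cv2.COLOR_RGB2GRAY); print(g[150:164,208:222])
S=r.snapshot('side'); print(pix(S,[546+143,110,76]),pix(S,[546+135,109,72]))
crop(S,265,155,305,185,18,'sptr.png')
"; python3 -m creep '[[0,0,0.0167,0,-0.0074,0,0.2],[0,0,0.0333,0.0006,-0.015,0,0.2],[0,0,0.05,0.0013,-0.0223,0,0.2],[0,0,0.0667,0.0022,-0.0296,0,0.2],[0,0,0.0833,0.0034,-0.037,0,0.2],[0,0,0.1,0.0049,-0.0443,0,0.2],[0,0,0.1,0.0049,-0.0443,0,0.2],[0,0,0.1,0.0049,-0.0443,0,0.2]]'>/dev/null
python3 -c "
from h import *
st();T=mean('top',6)
print('line',prof(T,72,128,137,-3,20)[2],'lug',prof(T,77,147,163,80,112)[2])"
```

```text
347 215 144.8 1.23
347 200 149.1 1.16
347 140 166.5 0.93
347 95 179.7 0.79
203 270 138.7 18.39
208 288 133.3 18.57
[[125 125 125 125 125 125 126 126 125 124 125 125 125 125]
 [124 125 125 125 125 115 113 116 122 126 126 126 126 125]
 [125 125 125 125 126 110 104 108 118 111 111 111 111 120]
 [121 121 122 122 125 112 112 114 113  87 106 111 110 119]
 [120 121 122 123 113 106 113 116 103  79 120 128 127 126]
 [126 126 126 127 103 107 115 117  96  77 120 127 125 126]
 [126 125 125 128 104 101 106 112  94  77 120 126 125 125]
 [125 125 126 127 106  83  86  95  75  78 121 127 125 126]
 [125 126 125 127 105  78  84  89  65  89 122 126 125 126]
 [126 126 126 127 116 110 104  99 103 115 126 127 127 126]
 [127 127 123 122 119 114  96  93 108 111 112 112 116 112]
 [110 107 104 108 110 104  92  98 100 100 103 104 108  98]
 [ 99 103 108 114 120 121 118 121 121 120 121 120 121 115]
 [120 125 127 126 125 126 126 125 126 126 125 125 126 126]]
[284.82022003 174.19401458] [282.64122589 175.392429  ]
t 13.8 pos [461.  107.4 150.2] phi -178.91 rad 85.0 F [ 4.3 -0.7 -1.6] Ft 0.79 Fr -4.24 yaw [ 2.2e+00 -1.0e-01  1.8e+02] open 21.6 grip 15.0 q7 -2.0
line 8.59038545776319 lug 98.6998880377378
```

View pics/sptr.png

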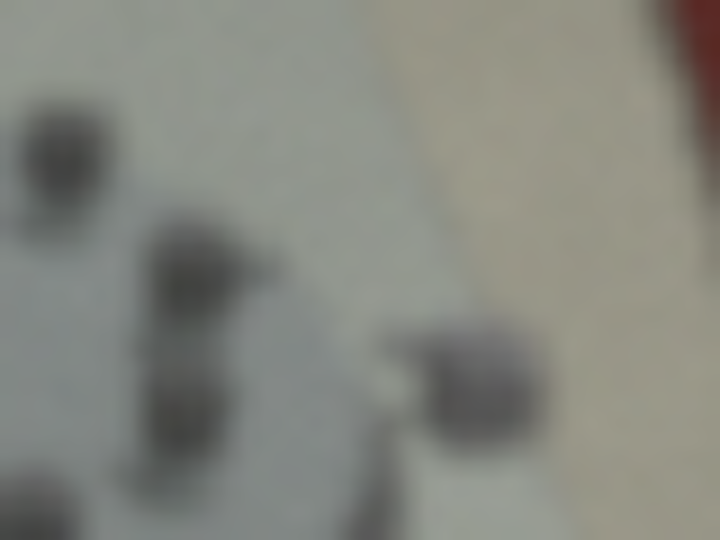

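```bash
python3 -m creep '[[0,0,0.0083,0,-0.0037,0,0.2],[0,0,0.0167,0,-0.0075,0,0.2],[0,0,0.025,0.0002,-0.0112,0,0.2],[0,0,0.0333,0.0005,-0.0149,0,0.2],[0,0,0.0417,0.0008,-0.0187,0,0.2],[0,0,0.0458,0.001,-0.0205,0,0.2],[0,0,0.0458,0.001,-0.0205,0,0.2],[0,0,0.0458,0.001,-0.0205,0,0.2]]'>/dev/null
python3 -c "
from h import *
st();T=mean('top',6)
print('line',prof(T,72,128,137,-8,14)[2],'lug',prof(T,77,147,163,80,112)[2])
print(cv2.cvtColor(T['img'],cv2.COLOR_RGB2GRAY)[156:171,206:220])"
```

```text
t 14.9 pos [461.  115.3 150.2] phi 175.77 rad 85.2 F [ 4.8 -0.9 -1.7] Ft 0.58 Fr -4.82 yaw [-3.3e+00 -1.0e-01  1.8e+02] open 21.4 grip 15.0 q7 -2.11
line 3.7086279325205638 lug 93.67115084031045
[[125 125 125 125 126 127 104 101 106 112  94  77 119 126]
 [125 125 125 125 125 127 106  83  86  95  76  77 120 127]
 [125 125 125 125 126 127 106  79  84  89  65  89 122 126]
 [125 125 126 125 126 127 117 110 104 100 103 115 126 126]
 [126 126 127 127 123 122 119 115  97  93 108 111 112 111]
 [122 117 109 108 102 107 106  79  87 100 101 100 103 104]
 [108 104  99 104 106 112 117  65 109 122 122 121 120 120]
 [111 114 119 126 126 127 129  72 117 128 126 125 125 125]
 [127 127 125 126 126 126 128  72 117 128 125 125 125 125]
 [126 125 125 124 125 125 128  74 105 125 125 124 125 126]
 [123 125 126 125 125 126 128  76  91 121 126 126 122 112]
 [103 110 124 126 125 125 128  81 104 124 126 127 111  88]
 [ 83  87 113 125 126 126 126 107 122 126 126 128 100  86]
 [ 85  85  89 121 126 125 126 126 126 126 126 116  86  79]
 [ 87  87  65 118 127 125 126 125 125 126 127  99  80  70]]
```

```bash
python3 -c "
from h import *
T=r.snapshot('top')
for u,v,z in((213.14,163,72),(213.14,164,72),(213.28,165,72),(213.4,166,72),(214.3,160,76),(214.55,160,76),(214.0,155,76),(214.4,155,76)):
    p=onz(T,(u,v),z)[:2]-AX; print(u,v,np.hypot(*p).round(1),np.degrees(np.arctan2(p[1],p[0])).round(2))"
```

```text
213.14 163 133.8 3.54
213.14 164 129.8 3.69
213.28 165 125.7 3.59
213.4 166 121.6 3.52
214.3 160 144.4 1.27
214.55 160 144.3 0.88
214.0 155 164.7 1.39
214.4 155 164.6 0.85
```

```bash
python3 -m creep '[[0,0,0.0042,0,-0.0019,0,0.2],[0,0,0.0083,0,-0.0037,0,0.2],[0,0,0.0125,0,-0.0056,0,0.2],[0,0,0.0142,0.0001,-0.0063,0,0.2],[0,0,0.0142,0.0001,-0.0063,0,0.2],[0,0,0.0142,0.0001,-0.0063,0,0.2]]'>/dev/null
python3 -c "
from h import *
st();T=mean('top',6)
print('line',prof(T,72,128,137,-10,12)[2],'lug',prof(T,77,147,163,80,112)[2])
print(cv2.cvtColor(T['img'],cv2.COLOR_RGB2GRAY)[158:168,206:220])"
```

```text
t 15.8 pos [461.  117.5 150.2] phi 174.31 rad 85.4 F [ 4.4 -2.2 -0.9] Ft 1.73 Fr -4.63 yaw [ -5.   -0.  179.9] open 21.4 grip 15.0 q7 -2.14
line 2.020680584641541 lug 92.19731842651744
[[125 125 125 125 126 127 105  78  84  88  65  90 122 126]
 [125 126 125 125 126 127 116 110 104  99 103 115 126 127]
 [126 126 126 127 123 122 119 114  97  94 109 110 112 112]
 [122 118 109 107 102 106 104 104  78  97 101 100 102 103]
 [109 104 104 104 105 111 115 122  77 113 122 120 121 120]
 [113 114 124 127 127 126 127 129  65 116 127 126 125 125]
 [126 126 125 125 125 126 126 129  64 115 127 125 125 125]
 [126 126 126 125 125 125 125 128  69 116 126 125 125 126]
 [119 120 125 126 125 125 125 129  70 116 126 125 126 120]
 [ 99 101 111 125 126 125 125 128  88 118 126 126 127 102]]
```

```bash
python3 -m creep '[[0,0,0.0033,0,-0.0015,0,0.2],[0,0,0.0067,0,-0.003,0,0.2],[0,0,0.0067,0,-0.003,0,0.2],[0,0,0.0067,0,-0.003,0,0.2]]'>/dev/null
python3 -c "
from h import *
st();T=mean('top',6)
print('line',prof(T,72,128,137,-10,12)[2],'lug',prof(T,77,147,163,80,112)[2])
print(cv2.cvtColor(T['img'],cv2.COLOR_RGB2GRAY)[159:168,206:220])"
```

```text
t 16.6 pos [461.2 118.7 150.2] phi 173.46 rad 85.4 F [ 5.2 -0.9 -1. ] Ft 0.31 Fr -5.28 yaw [ -5.8  -0.  179.9] open 21.4 grip 15.0 q7 -2.16
line 1.401057167994549 lug 91.35164554423655
[[125 126 125 125 126 127 117 110 104 100 103 114 126 127]
 [126 126 126 127 123 122 119 114  97  94 108 111 112 112]
 [122 118 109 107 102 106 104 104  89  92 100 101 103 103]
 [109 108 105 105 106 111 115 122  93  97 118 121 120 120]
 [113 119 125 127 126 126 126 129  76  93 123 127 126 126]
 [126 126 125 125 125 125 126 128  77  82 122 126 125 125]
 [126 125 125 126 125 125 125 128  83  70 119 126 125 126]
 [118 116 120 125 126 126 125 127  97  74 118 126 126 123]
 [100  95 100 114 124 126 126 127 117 104 122 126 127 111]]
```

```bash
python3 -m creep '[[0,0,0,0,0,0,0.3],[0,0,0,0,0,0,0.4],[0,0,0,0,0,0,0.5],[0,0,0,0,0,0,0.6],[0,0,0,0,0,0,0.6],[0,0,0,0,0,0,0.6],[0,0,0,0,0,0,0.6]]'
python3 -c "
from h import *
st();T=mean('top',6)
print('line',prof(T,72,128,137,-10,12)[2],'lug',prof(T,77,147,163,80,112)[2])"
```

```text
time_s: 17.55
ee_pos: [460.7, 119.8, 150.1]
eef_rot: [0.999, -0.051, -0.0, 0.0]
wrist_force: [-0.4, 0.1, -0.1]
opening: 51.4
gripper_force: 0.0
t 17.6 pos [460.7 119.8 150.1] phi 172.79 rad 86.0 F [-0.4  0.1 -0.1] Ft -0.07 Fr 0.38 yaw [ -5.8   0.  180. ] open 51.4 grip 0.0 q7 -2.16
line 1.3679580511493192 lug 91.35048302473896
```

Released cleanly, and the line hasn't moved. Next I'll raise the tool and back away to see the crank.

```bash
python3 -m creep '[[0,0,0,0,0,-0.05,0.6],[0,0,0,0,0,-0.12,0.6],[0,0,0,0,0,-0.22,0.6],[0,0,0,0,0,-0.25,0.6],[0,0,0,0.0,0.12,-0.25,0.6],[0,0,0,0,0.24,-0.25,0.6],[0,0,0,0,0.36,-0.25,0.6],[0,0,0,0,0.48,-0.25,0.6],[0,0,0,0,0.6,-0.25,0.6],[0,0,0,0,0.6,-0.25,0.6],[0,0,0,0,0.6,-0.25,0.6],[0,0,0,0,0.6,-0.25,0.6]]'
python3 -c "
from h import *
T=mean('top',6)
print('line',prof(T,72,128,137,-10,12)[2],'lug',prof(T,77,147,163,80,112)[2])
g=cv2.cvtColor(T['img'],cv2.COLOR_RGB2GRAY)
m=(g[195:230,200:235]<50).astype(np.uint8);n,l,s,c=cv2.connectedComponentsWithStats(m)
for i in range(1,n):
    if s[i][4]>6:
        p=onz(T,c[i]+[200,195],160)[:2]-AX; print(s[i],p,np.degrees(np.arctan2(p[1],p[0])))
crop(T,150,145,285,250,5.5,'topf.png')"
```

```text
time_s: 19.05
ee_pos: [436.6, -117.6, 249.9]
eef_rot: [0.999, -0.049, -0.0, -0.0]
wrist_force: [0.5, 1.2, -0.5]
opening: 52.4
gripper_force: 0.0
line 1.362651271387088 lug 91.34759280824677
[10 17  6  7 31] [-87.6124284    6.09847165] 176.01821341497467
```

View pics/topf.png

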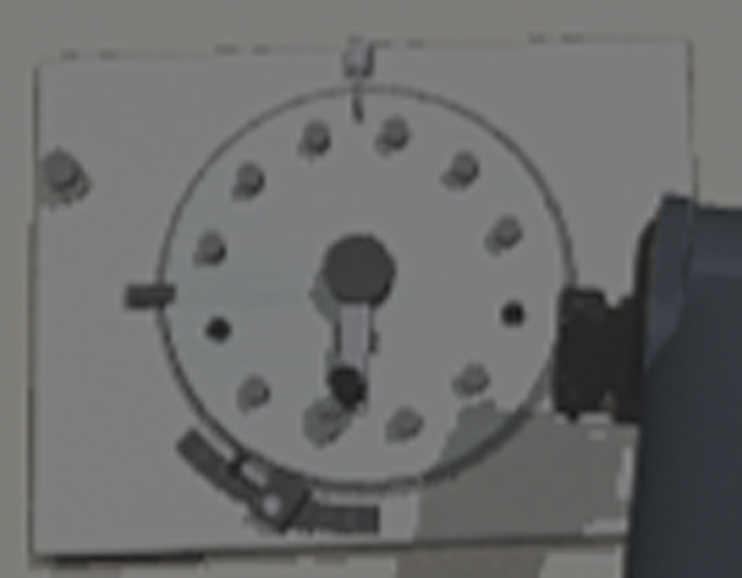

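The index line at crop (358,105) stands under the pointer at (356,65). The handle is at 176.0° and the line at 1.35°, so the crank sits at about +0.09 rad, clockwise in its play. The gripper is clear of everything, so I'll hand in.

```bash
python3 -c "
from cell import r
print(r.job_done())"
```

```text
the job is handed in; nothing more can be done
None
```

I've handed the job in after about 19 s. The turntable was pressed about 4 mm into the end stop and held there about 0.6 s. It was then wound clockwise to the pointer, where the line measures within about 1 mm, and let go with the crank at about +0.09 rad. The hand-in returned no verdict.

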